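Mix the test pen and load it into the reader

ROBOT

A 6-joint arm with a two-finger parallel gripper is mounted at the origin on the work surface. World frame = base frame: x ahead of the robot, y to its left, z up, the work surface at z = 0. Lengths are in m, angles in degrees, forces in N, time in s.
With the tool pointing down it reaches from about 0.375 to 0.75 m from the base axis. Payload 9 kg.
Tool frame: the origin (TCP) lies where the fingers leave the gripper's body, on its centre line; the fingertips stand 73 mm ahead of it and the grasp point (between the pads) lies 54 mm ahead of it (robot.tip_reach is the distance from the TCP to the fingertips, in m); z points along the fingers, y is the line along which they close (so a half turn about z gives the same grasp; the last joint's range is limited). The gripper opens to 85 mm and grips with 20 to 120 N. Pads are 22 mm wide; open, the fingers measure 114 mm over their backs; the gripper's body (76 mm by 85 mm) begins 54 mm behind the grasp point. The pads swing forward as they close: fully open they stand 13 mm farther back than shut.
Start: joints at [61.667, 5.964, 5.575, 89.605, 0, 77.527], TCP at [0.164, 0.577, 0.304] pointing down, gripper open.
Joint ranges: [-171.21, 171.21], [-48.23, 106.86], [-62.78, 66.21], [-105.2, 120.99], [-86.42, 89.51], [-180, 180]. Speed limits (degrees/s): [127.2, 127.2, 147.25, 180, 180, 180].

INTERFACE

Orientations are given as [roll, pitch, yaw] about the fixed x, y, z axes, in that order (R = Rz(yaw) Ry(pitch) Rx(roll)).
In Python, from plant import robot gives the robot as it stands. Calls block until the motion is done:
- robot.move_pose(position, orientation): joint-space move of the TCP to a pose.
- robot.line_to(position, vel=0.15, rotation=None, guard=None): straight line of the TCP; rotation=None keeps the orientation; vel is the mean speed in m/s. With guard (N) it stops when the force on the tool has changed by that much, and returns True; else False.
- robot.goto_joints(angles): joint-space move.
- robot.set_gripper(opening): finger opening in m; the grip force is fixed at half the most; returns when the fingers have stopped.
- robot.pause(seconds).
- robot.ik(position, orientation): joint angles nearest the present ones, or None.
- robot.observe(): the state.
- robot.grab_frame(name): name is "scene" or "top" or "wrist"; returns the picture (420x560x3 uint8, blue, green, red); there is no depth.
- robot.get_calibration(name): a dict with "vertical_fov" (degrees; the focal length in pixels is half the picture's height over the tangent of half this angle, whatever the lens; pixels are square), "cx", "cy" (the principal point, pixels), "k1" (the pictures are not rectified: a ray, as slopes to the right and down, at radius r is drawn at 1 + k1 r^2 times it, then the intrinsics apply), "rvec" (rotation vector, rad) and "tvec" (3), from world to camera coordinates, as OpenCV has them. Camera axes: x right, y down, z forward; pixel columns grow to the right and rows downward; lengths in m; the calibration is good to about 2 mm. A picture is of the moment at which its call begins: read the wrist's pose just before it. get_calibration takes no time and is no camera call; for the wrist camera it gives the pose at the moment of the call.
A pose or a line that the arm cannot do raises robot.IKError and nothing moves.
- robot.job_done(): hands the job in; it is judged then, once.
The state is a dict: "time": time; "q": joint angles; "qvel": joint speeds; "joint_torque": joint torques, N m; "tool_pos": TCP position; "tcp_rot": TCP orientation; "ft_force": force on the tool from outside, world axes, zero at the start; "torque": the same for the moment, N m; "gripper_width": finger opening in m; "gripper_force": force on a finger pad.
Only numpy, scipy, OpenCV 4.12 (cv2) and the standard library are available. Lean on these libraries where they do the work, as an engineer would, in place of code of your own. Each camera call takes 0.05 s, during which the arm holds its last target. There are 200 camera calls.

TASK

Take the long test pen out of the rack, press its tip straight down on the round mixer's sprung cup until the cup is fully down and keep it down for half a second. Then put the pen tip-first into the reader's small round opening, keeping hold of it until it is well inside, so that it ends fully home on the bottom and upright, and let go. Leave the short tube, the bottle, the carton and the timer where they are.

Things in the scene. Friction and masses are not known exactly. Their poses are not given: they have to be found in the camera images.
- pen: Test pen (pen-shaped sampling tube), 150 mm long, standing upright in one of the rack's two end holes with its tip 10 mm above the table. White stem 12 mm in diameter and 100 mm long, its lowest 10 mm tapering to a 7 mm flat foot; above it a blue grip, a plain cylinder 24 mm in diameter and 50 mm long. About 40 g. Origin at the centre of the foot, z up along the pen; grip from z = 100 to 150 mm.
- pen_tip (a point): Centre of the pen's foot (the same point as the pen's origin).
- rack: Fixed white block, 60 (x) by 130 (y) by 60 mm high, with three round holes 13.5 mm across and 50 mm deep in a row along its y, at y = -40, 0 and +40 mm; the middle one is empty. Origin at the centre of its underside.
- tube: Short sample tube, 72 mm long, 12 mm in diameter with a blue cap 20 mm across, standing in the rack's other end hole (cap top 82 mm above the table). Not to be used. Origin at its foot.
- mixer: Fixed mixer: round white body 116 mm across at the table, 100 mm at the top, 55 mm high, with a black rubber cup on a spring in the middle of its top. Origin at the centre of its underside, z up.
- pad_top (a point): Centre of the rubber cup's inner floor, where the pen's foot is pressed; 76 mm above the table when free. The cup is 48 mm across outside, about 36 mm inside at the floor, its rim 6 mm above this floor. Moves down with the cup.
- pad (a joint): How far the mixer's cup is pressed down, m: 0 = up, 0.008 = fully down. Spring: about 2.5 N to start, 6.5 N at full travel.
- reader: Fixed desktop reader, white box 150 (x) by 120 (y) by 100 mm high with a black screen towards its -x side. In its flat top are two openings, each with a thin black rim 1.5 mm high: a round one (the pen's, at x = 25, y = 30 mm) and a larger square one, 29 mm wide, at x = 25, y = -30 mm. Origin at the centre of its underside.
- chamber_mouth (a point): Centre of the reader's round opening at its top face, 100 mm above the table. Straight vertical hole 15 mm in diameter and 80 mm deep with a hard floor; a pen that is home stands 70 mm out of it.
- chamber_floor (a point): Centre of the floor of the round opening, 20 mm above the table.
- bottle: Loose white reagent bottle, 44 mm in diameter, 80 mm tall. Bystander. Origin at its underside.
- carton: Loose green carton, 90 by 130 by 60 mm high. Bystander. Origin at its underside.
- timer: Loose flat white timer, 60 by 75 by 18 mm high. Bystander. Origin at its underside.
Mind the look-alikes: they are no part of the job. What is shaped like the pen but pink is not meant.

How it is judged:
By the outcome, as a careful person would: the job done as asked, in the order asked, and still so for the second after the job is handed in, with the robot touching nothing.
It also fails if it takes over 48 s, if anything falls off the work surface, if the arm or the gripper's body presses on something with over 40 N, if the wrist force passes 120 N, or if a joint passes its speed limit or range.

## Working session

There is one attempt and no reset: what is moved stays moved. The work goes in short steps, each a Python script; the robot and the scene stay as the last script left them, time stands still between calls to the robot, and variables do not carry over. Pictures are saved under pics/ and viewed, at most 10 in all, crops included, and the job is handed in when it is done.

```bash
mkdir -p pics; ls; cat > h.py <<'E'
import numpy as np, cv2
from plant import robot
def cal(n):
    c=robot.get_calibration(n); f=210/np.tan(np.radians(c["vertical_fov"])/2)
    R=cv2.Rodrigues(np.array(c["rvec"],float))[0]; t=np.array(c["tvec"],float)
    return c,f,R,t
def ray(C,u,v):
    c,f,R,t=C; d=np.array([(u-c["cx"])/f,(v-c["cy"])/f]); s=d.copy()
    for _ in range(30): s=d/(1+c["k1"]*(s@s))
    return -R.T@t, R.T@np.array([s[0],s[1],1])
def onz(C,u,v,z):
    o,d=ray(C,u,v); return o+d*(z-o[2])/d[2]
def proj(C,p):
    c,f,R,t=C; q=R@np.array(p,float)+t; s=q[:2]/q[2]; s=s*(1+c["k1"]*(s@s)); return s*f+[c["cx"],c["cy"]]
E
python3 - <<'E'
from h import *
for n in ["scene","top"]:
    cv2.imwrite(f"pics/{n}0.png",robot.grab_frame(n)); c,f,R,t=cal(n); print(n,c,-R.T@t)
o=robot.observe(); print(o["time"],o["ft_force"],o["tcp_rot"])
E
```

```text
pics
scene {'vertical_fov': 50.215890296214326, 'cx': 277.22477841154614, 'cy': 209.38702898588122, 'k1': 0.036549988235935964, 'rvec': array([ 0.94691412,  2.39928058, -1.13611927]), 'tvec': array([ 0.38589052, -0.16068605,  1.38980966])} [1.09235185 0.59095205 0.75089645]
top {'vertical_fov': 47.222026101352924, 'cx': 278.8558211289434, 'cy': 209.13679364550225, 'k1': -0.16058501555845087, 'rvec': array([ 2.15906872, -2.18479402,  0.1351866 ]), 'tvec': array([-0.00914231,  0.54938239,  1.2879152 ])} [0.40522931 0.00466444 1.34029758]
0.1 [-0.06412315  0.43862736 -0.64387219] [-1.79934703e+02 -1.57002731e-02  1.64139264e+02]
```

View pics/top0.png

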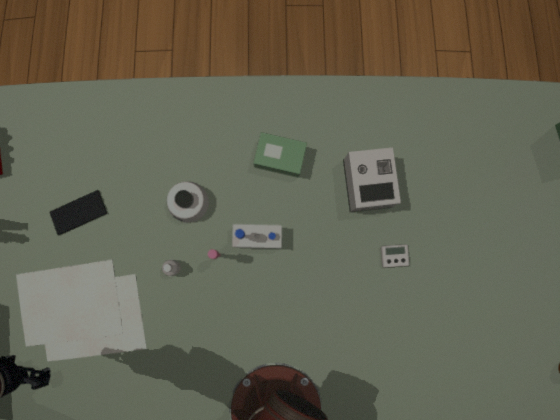

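View pics/scene0.png

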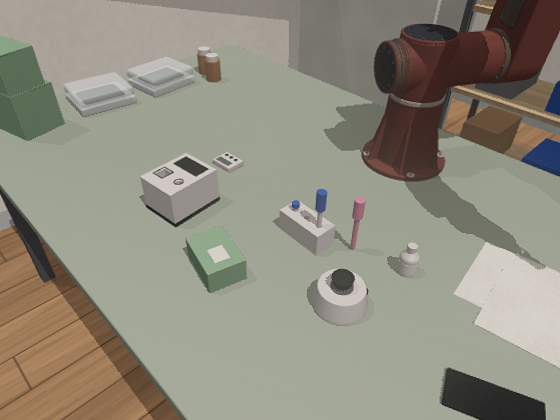

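The top view has three pen-like things:
- Blue grip at (240,234), with the tall blue grip and white stem seen at (321,200) in the scene view. This fits the pen.
- Blue cap at (272,236), scene (296,205). It is low, so it is the short tube.
- Pink one at (214,255), scene (359,208). This is the decoy.

The mixer is at (185,200), the reader's round opening at (362,169) and its square opening at (384,167).

```bash
python3 - <<'E'
from h import *
T=cal("top");S=cal("scene")
top=cv2.imread("pics/top0.png");sc=cv2.imread("pics/scene0.png")
def blobs(im,m,lo=8):
    n,l,s,c=cv2.connectedComponentsWithStats(m.astype(np.uint8)); return [(c[i].round(1).tolist(),s[i].tolist()) for i in range(1,n) if s[i,4]>=lo]
for nm,im in(("top",top),("scene",sc)):
    h=cv2.cvtColor(im,cv2.COLOR_BGR2HSV)
    m=(h[...,0]>100)&(h[...,0]<130)&(h[...,1]>120)&(h[...,2]>50); print(nm,"blue",blobs(im,m))
    k=h[...,2]<60; print("dark",blobs(im,k,15))
print("pen",onz(T,240,234,.16),"tube",onz(T,272,236,.082),"mouth",onz(T,362,169,.1),"sq",onz(T,384,167,.1),"cup",onz(T,184,199.5,.082))
a=cv2.resize(sc[170:260,270:390],None,fx=5,fy=5,interpolation=cv2.INTER_CUBIC)
cv2.imwrite("pics/crop1.png",a)
E
```

```text
top blue [([239.4, 233.4], [236, 230, 8, 8, 54]), ([271.8, 235.5], [269, 233, 6, 6, 28])]
dark [([558.1, 128.6], [556, 124, 4, 12, 26]), ([0.7, 165.2], [0, 149, 4, 27, 52]), ([262.5, 167.0], [257, 165, 13, 5, 15]), ([283.8, 171.8], [271, 169, 28, 7, 42]), ([376.4, 191.8], [360, 183, 34, 19, 499]), ([78.1, 212.3], [50, 190, 57, 45, 1380]), ([183.8, 198.8], [175, 191, 18, 17, 233]), ([383.9, 207.2], [378, 206, 13, 4, 26]), ([372.1, 208.7], [368, 208, 9, 3, 15]), ([17.2, 381.3], [0, 355, 51, 65, 1473]), ([292.0, 368.3], [284, 366, 17, 7, 21]), ([275.8, 398.9], [229, 373, 99, 47, 3422])]
scene blue [([554.4, 100.5], [545, 81, 15, 34, 292]), ([545.1, 156.5], [522, 139, 38, 37, 877]), ([322.3, 196.4], [317, 189, 10, 23, 82]), ([295.6, 203.3], [292, 201, 7, 7, 34])]
dark [([466.5, 16.3], [459, 0, 15, 33, 234]), ([485.2, 53.9], [421, 0, 120, 128, 3952]), ([431.0, 31.9], [404, 24, 54, 17, 666]), ([486.8, 48.1], [485, 41, 4, 14, 20]), ([388.6, 72.2], [374, 42, 45, 57, 1108]), ([392.0, 108.2], [385, 97, 21, 28, 177]), ([473.0, 107.6], [468, 99, 11, 19, 100]), ([188.9, 170.8], [181, 166, 16, 9, 18]), ([28.8, 237.7], [0, 189, 55, 91, 962]), ([183.3, 213.5], [146, 198, 73, 29, 183]), ([487.8, 399.4], [442, 368, 103, 52, 3251])]
pen [0.47453052 0.08267905 0.16      ] tube [0.47294089 0.0040108  0.082     ] mouth [ 0.64589634 -0.23577662  0.1       ] sq [ 0.65104048 -0.29521893  0.1       ] cup [0.5720217  0.23627033 0.082     ]
```

View pics/crop1.png

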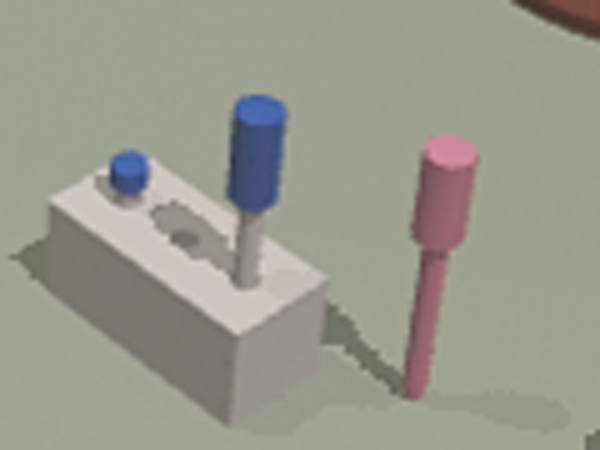

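The crop confirms it: the blue-gripped pen with a white stem stands in the rack's near end hole. The short tube is at the far end and the pink one stands outside the rack. Next I move above the pen and look with the wrist camera.

```bash
python3 - <<'E'
from h import *
for yaw in(-90,90):
    for p in([.4745,.0827,.184],[.572,.236,.3],[.646,-.236,.3],[.646,-.236,.19]):
        q=robot.ik(p,[180,0,yaw]); print(yaw,None if q is None else np.round(q,0))
robot.move_pose([.4745,.0827,.29],[180,0,90])
C=cal("wrist");im=robot.grab_frame("wrist");cv2.imwrite("pics/w1.png",im)
print(C[0],-C[2].T@C[3],robot.observe()["time"],proj(C,[.4745,.0827,.16]))
E
```

```text
-90 [ -6. -14. -26.  78.   0. -96.]
-90 [ 10.   9.   9.  89.   0. -80.]
-90 [ -31.   22.   24.   92.    0. -121.]
-90 [ -31.   22.   12.   80.    0. -121.]
90 [ -6. -14. -26.  78.   0.  84.]
90 [ 10.   9.   9.  89.   0. 100.]
90 [-31.  22.  24.  92.   0.  59.]
90 [-31.  22.  12.  80.   0.  59.]
{'vertical_fov': 65.29146797281301, 'cx': 280.8375153729691, 'cy': 210.5770148325498, 'k1': 0.012105665533800736, 'rvec': array([-2.84462187e+00, -3.34030935e-03, -2.00212424e-03]), 'tvec': array([-0.47532782,  0.04519299,  0.39003427])} [0.47456053 0.15853648 0.36022793] 2.25 [280.13598212 231.94230224]
```

View pics/w1.png

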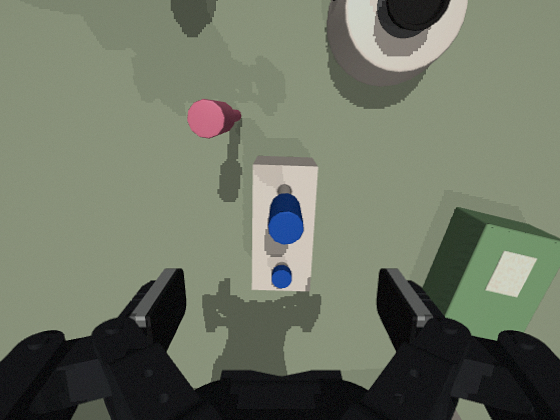

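The wrist view shows the pen's top disc near (286,226), the rack, the pink decoy at (207,118) and the tube cap at (281,276). The pen sits a few mm from my first estimate, so I refine it from the bright top disc.

```bash
python3 - <<'E'
from h import *
im=cv2.imread("pics/w1.png");C=cal("wrist")
h=cv2.cvtColor(im,cv2.COLOR_BGR2HSV)
m=((h[...,0]>100)&(h[...,0]<130)&(h[...,1]>120)&(h[...,2]>145)).astype(np.uint8)
cs,_=cv2.findContours(m,cv2.RETR_EXTERNAL,cv2.CHAIN_APPROX_NONE)
for c in cs:
    if len(c)>20:
        e=cv2.fitEllipse(cv2.convexHull(c)); print(e,onz(C,*e[0],.16),onz(C,*e[0],.082))
g=cv2.cvtColor(im,cv2.COLOR_BGR2HSV); r=(((g[...,0]>160))&(g[...,1]>80)&(g[...,2]>170)).astype(np.uint8)
u,v=np.argwhere(r).mean(0)[::-1];print("pink",onz(C,u,v,.15))
# rack top: corners
w=((h[...,1]<40)&(h[...,2]>170)).astype(np.uint8); w[:, :240]=0; w[:,330:]=0; w[:160]=0;w[300:]=0
pts=np.argwhere(w)[:,::-1]; rc=cv2.minAreaRect(pts.astype(np.float32)); print([onz(C,*p,.06).round(4) for p in cv2.boxPoints(rc)])
T=cal("top");print(onz(T,239.4,233.4,.16))
E
```

```text
((281.1075134277344, 278.8931579589844), (17.794578552246094, 19.018280029296875), 90.38839721679688) [0.47522152 0.04859322 0.16      ] [0.4754831  0.00574179 0.082     ]
((285.4761657714844, 227.57064819335938), (31.975181579589844, 33.39647674560547), 81.67381286621094) [0.47795101 0.08578183 0.16      ] [0.47927597 0.05741883 0.082     ]
pink [0.4281956  0.15377061 0.15      ]
[array([ 0.442 , -0.0182,  0.06  ]), array([0.4492, 0.1113, 0.06  ]), array([0.5085, 0.1095, 0.06  ]), array([ 0.5088, -0.0206,  0.06  ])]
[0.47602313 0.08414845 0.16      ]
```

```bash
python3 - <<'E'
from h import *
x,y=.4775,.0852
robot.move_pose([x,y,.25],[180,0,90])
robot.line_to([x,y,.189],vel=.1)
robot.set_gripper(.0)
o=robot.observe();print(o["time"],o["gripper_width"],o["gripper_force"],o["ft_force"],o["tool_pos"])
robot.line_to([x,y,.30],vel=.1)
robot.move_pose([.572,.237,.32],[180,0,90])
C=cal("wrist");im=robot.grab_frame("wrist");cv2.imwrite("pics/w2.png",im)
cv2.imwrite("pics/s2.png",robot.grab_frame("scene"))
o=robot.observe();print(o["time"],o["gripper_width"],o["ft_force"],o["tool_pos"],o["tcp_rot"])
print(C[0],proj(C,[.572,.236,.076]))
E
```

```text
3.8833 0.022696531075432718 58.53537082672119 [-1.12791475  0.46811938  3.04434082] [0.47759157 0.08518906 0.18930207]
5.9917 0.02279062924435837 [-0.13168971  0.7494552   0.04013291] [0.57176307 0.23610995 0.31999011] [-1.79987228e+02  1.64452930e-02  8.99516786e+01]
{'vertical_fov': 65.29146797281301, 'cx': 280.8375153729691, 'cy': 210.5770148325498, 'k1': 0.012105665533800736, 'rvec': array([-2.84393151e+00, -2.63952115e-03,  1.56380346e-04]), 'tvec': array([-0.57238233,  0.1832262 ,  0.46373924])} [280.85022138 191.17285784]
```

View pics/w2.png

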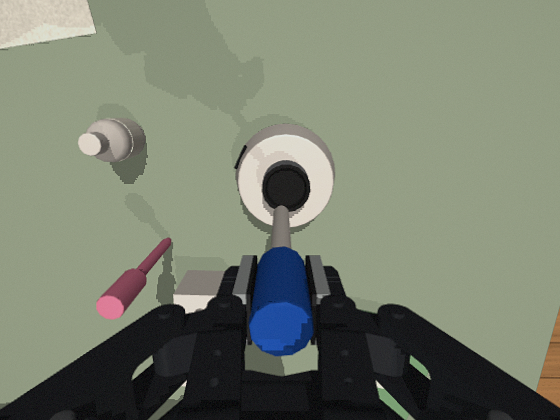

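The pen is held and the stem tip shows near (281,208). The cup is near (286,186). I measure both, plus the pen's tilt, by ray casting.

```bash
python3 - <<'E'
from h import *
im=cv2.imread("pics/w2.png");C=cal("wrist")
p=robot.observe()["tool_pos"]
tip=[p[0],p[1],p[2]-.179]; print("pred tip px",proj(C,tip),"stem top px",proj(C,[p[0],p[1],p[2]-.079]))
h=cv2.cvtColor(im,cv2.COLOR_BGR2HSV)
# body top white disc (z .055): outer bright ring
w=((h[...,2]>195)&(h[...,1]<45)).astype(np.uint8); w[:, :225]=0; w[:,345:]=0; w[240:]=0; w[:120]=0
cs,_=cv2.findContours(w,cv2.RETR_EXTERNAL,cv2.CHAIN_APPROX_NONE);c=max(cs,key=len)
pw=np.array([onz(C,*q,.055)[:2] for q in cv2.convexHull(c)[:,0].astype(float)])
(cx,cy),r=cv2.minEnclosingCircle((pw*1000).astype(np.float32));print("body top",cx,cy,r)
k=(h[...,2]<70).astype(np.uint8); k[:155]=0;k[215:]=0;k[:,:255]=0;k[:,320:]=0
cs,_=cv2.findContours(k,cv2.RETR_EXTERNAL,cv2.CHAIN_APPROX_NONE);c=max(cs,key=len)
e=cv2.fitEllipse(c);print(e,onz(C,*e[0],.08))
k=(h[...,2]<45).astype(np.uint8); k[:155]=0;k[215:]=0;k[:,:255]=0;k[:,320:]=0
print("rows stem")
for v in range(203,248,4):
    print(v,im[v,266:300].mean(1).astype(int).tolist())
a=cv2.resize(im[150:260,230:340],None,fx=5,fy=5,interpolation=cv2.INTER_CUBIC);
s=cv2.imread("pics/s2.png");S=cal("scene");u,v=proj(S,tip).astype(int)
b=cv2.resize(s[v-90:v+20,u-50:u+60],None,fx=5,fy=5,interpolation=cv2.INTER_CUBIC); print(u-50,v-90,proj(S,tip),proj(S,[p[0],p[1],p[2]-.079]))
cv2.imwrite("pics/c2.png",np.hstack([a,b])[:, :1100]); cv2.imwrite("pics/c2.png",cv2.resize(np.hstack([a,b]),(800,400)))
E
```

```text
pred tip px [280.26897036 209.20977134] stem top px [280.06781855 266.79148287]
body top 576.9599609375 239.4697723388672 49.093666076660156
((285.8192443847656, 186.8536376953125), (45.450439453125, 47.51533889770508), 106.64019012451172) [0.57707477 0.24029924 0.08      ]
rows stem
203 [141, 93, 36, 32, 33, 26, 23, 21, 19, 18, 23, 34, 32, 26, 32, 34, 32, 29, 31, 30, 33, 30, 33, 32, 29, 32, 32, 28, 30, 26, 24, 21, 15, 19]
207 [140, 139, 141, 142, 122, 77, 33, 26, 28, 29, 54, 100, 115, 120, 119, 121, 122, 122, 122, 104, 54, 15, 24, 20, 19, 23, 24, 20, 23, 32, 35, 30, 26, 21]
211 [216, 166, 132, 135, 138, 140, 140, 115, 90, 96, 104, 111, 116, 117, 119, 122, 121, 121, 119, 118, 115, 109, 77, 53, 70, 81, 102, 135, 142, 140, 141, 135, 136, 129]
215 [212, 213, 214, 215, 165, 132, 137, 104, 91, 96, 107, 111, 116, 119, 119, 121, 120, 120, 118, 118, 117, 111, 108, 130, 140, 138, 133, 132, 195, 216, 214, 213, 213, 213]
219 [211, 212, 212, 212, 213, 216, 196, 128, 92, 103, 107, 111, 115, 119, 120, 122, 121, 122, 119, 120, 116, 111, 97, 190, 217, 214, 213, 211, 211, 213, 212, 212, 210, 212]
223
[... 514 characters left out ...]
16, 87, 91, 100, 105, 109, 115, 117, 119, 119, 120, 120, 123, 121, 120, 120, 117, 116, 109, 101, 124, 144, 149, 149, 147, 148, 147, 145, 148, 148]
239 [116, 94, 92, 94, 94, 87, 91, 100, 106, 111, 116, 119, 120, 121, 122, 123, 120, 124, 120, 118, 116, 115, 110, 103, 113, 141, 148, 146, 145, 147, 145, 145, 147, 146]
243 [113, 94, 93, 93, 89, 88, 94, 105, 110, 111, 115, 118, 120, 122, 123, 119, 121, 124, 118, 118, 117, 117, 114, 105, 105, 136, 148, 148, 146, 147, 146, 146, 147, 146]
247 [92, 94, 93, 94, 92, 90, 80, 78, 82, 77, 72, 69, 62, 61, 59, 59, 55, 54, 54, 57, 60, 77, 92, 102, 102, 122, 143, 149, 147, 148, 147, 147, 145, 145]
295 163 [345.94192898 253.52714317] [351.71718888 213.5115294 ]
```

View pics/c2.png

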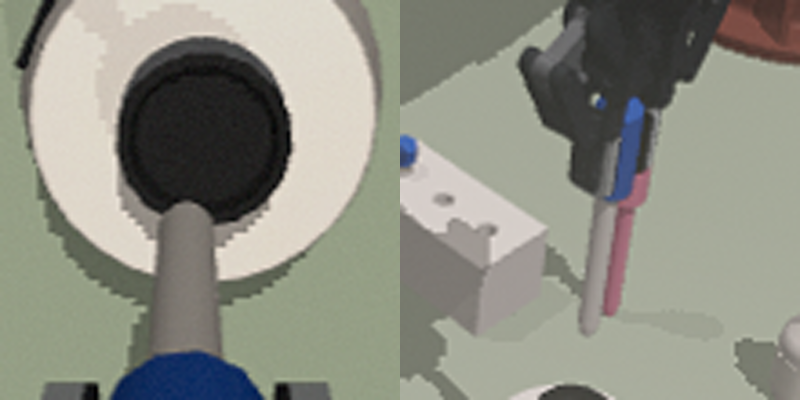

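The pen hangs upright: its tip and stem are both within 1 mm of where I predicted. The cup centre is at (0.577,0.240). Now I press it.

```bash
python3 - <<'E'
from h import *
x,y=.5763,.2395
robot.line_to([x,y,.275],vel=.12)
f0=robot.observe()["ft_force"][2]
c=robot.line_to([x,y,.253],vel=.05,guard=1.5); o=robot.observe(); print(c,o["tool_pos"][2],o["ft_force"][2]-f0)
g=robot.line_to([x,y,.241],vel=.025,guard=14); o=robot.observe(); print(g,o["tool_pos"][2],o["ft_force"][2]-f0)
for _ in range(4):
    robot.pause(.2); o=robot.observe(); print(o["time"],o["tool_pos"][2],o["ft_force"]-np.array([0,0,f0]),o["gripper_width"])
cv2.imwrite("pics/s3.png",robot.grab_frame("scene"))
E
```

```text
True 0.25205170781978953 3.9970471094191846
True 0.2472987054554479 6.017820241986048
7.5333 0.2472475799457873 [ 0.75087868 -0.4913653   8.22801064] 0.022714015431428185
7.7333 0.2472815087540413 [ 0.88555639 -0.4191922   8.19444079] 0.022789612843407327
7.9333 0.24728037847905326 [-0.51058325  0.68767813  7.59022581] 0.02259915969772007
8.1333 0.2472655200331903 [-0.18240258  0.85541797  6.72729834] 0.022596499388513467
```

The guard tripped early and the force is only about 7 N, so full travel isn't certain. I press on until it clearly bottoms out.

```bash
python3 - <<'E'
from h import *
x,y=.5763,.2395
z=robot.observe()["tool_pos"][2]
f=lambda:np.mean([(robot.pause(.05),robot.observe()["ft_force"][2])[1] for _ in range(3)])
for i in range(8):
    z-=.0007; g=robot.line_to([x,y,z],vel=.01,guard=25); F=f(); print(g,robot.observe()["tool_pos"][2],F)
    if F>18: break
robot.pause(.7); o=robot.observe();print(o["time"],o["tool_pos"],o["ft_force"])
E
```

```text
False 0.24729725941272268 6.28584252704574
False 0.24718176378783507 10.629620086639562
False 0.2470596913983546 13.432357498239844
False 0.24697050774694607 17.000597138724903
False 0.24685614109438264 20.27292445504391
10.8833 [0.57699491 0.23972822 0.24690284] [-3.14809712 -0.50878218 20.52689908]
```

The cup bottomed out: the height stalled while the force rose to 20 N, and I held it there over 0.7 s. On to the reader.

```bash
python3 - <<'E'
from h import *
robot.line_to([.5763,.2395,.345],vel=.12)
robot.move_pose([.646,-.255,.345],[180,0,90])
robot.pause(.2)
o=robot.observe();p=o["tool_pos"]
C=cal("wrist");im=robot.grab_frame("wrist");cv2.imwrite("pics/w4.png",im);cv2.imwrite("pics/s4.png",robot.grab_frame("scene"));np.save("w4.npy",p)
print(o["time"],p,o["ft_force"],proj(C,[p[0],p[1],p[2]-.179]),proj(C,[.6459,-.2358,.1]))
cv2.imwrite("pics/w4c.png",im)
E
```

```text
13.8917 [ 0.64629684 -0.25404168  0.345203  ] [ 0.3153905  -0.34449366 -0.77715078] [280.14603675 209.2568473 ] [279.83135733 171.54839666]
```

View pics/w4.png

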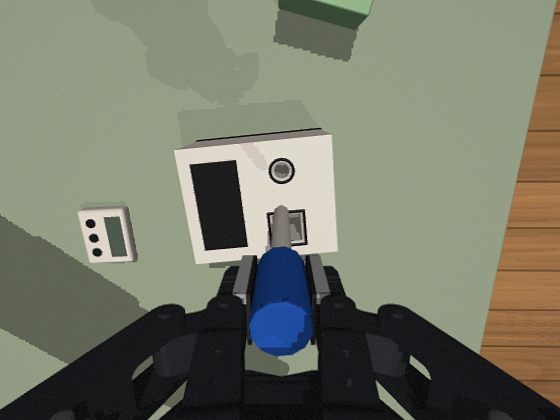

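The round opening is at about (281,171), with its black rim clear of the pen. The tip is at about (281,208), over the square opening. I measure the rim centre, and the pen's offset with the same camera.

```bash
python3 - <<'E'
from h import *
im=cv2.imread("pics/w4.png");C=cal("wrist");p=np.load("w4.npy")
g=cv2.cvtColor(im,cv2.COLOR_BGR2GRAY)
k=(g<110).astype(np.uint8); k[:150]=0;k[195:]=0;k[:,:260]=0;k[:,305:]=0
cs,hh=cv2.findContours(k,cv2.RETR_CCOMP,cv2.CHAIN_APPROX_NONE)
for c in cs:
    if len(c)>25:
        e=cv2.fitEllipse(c);print(np.round(e[0],2),np.round(e[1],1),onz(C,*e[0],.1015),onz(C,*e[0],.1))
# stem edges -> centre per row
h=cv2.cvtColor(im,cv2.COLOR_BGR2HSV)
for v in range(204,246,5): print(v,g[v,268:298].tolist())
T=cal("top")
ti=cv2.imread("pics/top0.png")[155:183,350:376]
t=cv2.cvtColor(ti,cv2.COLOR_BGR2GRAY);n,l,s,c=cv2.connectedComponentsWithStats((t<115).astype(np.uint8));print(s.tolist(),(c+[350,155]).round(1).tolist())
# stem in scene view
s=cv2.imread("pics/s4.png");S=cal("scene");print([proj(S,[p[0],p[1],p[2]-d]).round(1).tolist() for d in(.179,.079,.03)])
u,v=proj(S,[p[0],p[1],p[2]-.13]).astype(int)
a=np.hstack([cv2.resize(s[v-45:v+45,u-30:u+30],(400,600),interpolation=cv2.INTER_CUBIC),cv2.resize(im[150:240,250:310],(400,600),interpolation=cv2.INTER_CUBIC)]);cv2.imwrite("pics/c4.png",a);print(u-30,v-45)
E
```

```text
[281.79 169.32] [10.1 14.4] [ 0.64766105 -0.23371377  0.1015    ] [ 0.64766751 -0.23397431  0.1       ]
[281.29 170.49] [25.2 25.6] [ 0.64717631 -0.23484516  0.1015    ] [ 0.64718045 -0.2351111   0.1       ]
[281.29 170.53] [21.1 21.8] [ 0.64717699 -0.23488746  0.1015    ] [ 0.64718114 -0.23515361  0.1       ]
204 [217, 217, 217, 216, 218, 216, 218, 217, 217, 217, 218, 220, 222, 224, 222, 221, 218, 217, 217, 216, 217, 215, 215, 218, 217, 215, 217, 216, 218, 215]
209 [217, 218, 216, 217, 219, 221, 165, 104, 97, 109, 116, 119, 120, 125, 123, 123, 120, 117, 113, 157, 214, 229, 229, 229, 228, 232, 230, 198, 176, 179]
214 [17, 17, 17, 15, 9, 51, 87, 102, 106, 113, 118, 119, 122, 121, 124, 125, 123, 120, 118, 114, 114, 134, 142, 139, 137, 133, 128, 126, 125, 127]
219 [5, 44, 159, 185, 127, 86, 96, 105, 109, 116, 117, 122, 119, 125, 123, 124, 121, 120, 120, 114, 108, 89, 81, 83, 82, 81, 80, 82, 83, 84]
224 [66, 10, 84, 113, 101, 96, 98, 106, 112, 117, 118, 123, 124, 123, 125, 123, 124, 122, 119, 113, 107, 109, 123, 125, 125, 127, 98, 82, 84, 81]
229 [137, 5, 7, 104, 99, 95, 104, 111, 113, 116, 120, 124, 122, 123, 126, 125, 123, 122, 119, 116, 110, 112, 122, 127, 124, 125, 126, 126, 98, 80]
234 [99, 39, 10, 39, 81, 104, 108, 112, 114, 119, 123, 122, 123, 123, 124, 122, 123, 120, 120, 115, 111, 106, 114, 123, 127, 123, 126, 125, 124, 124]
239 [143, 88, 16, 56, 89, 102, 111, 114, 115, 119, 120, 124, 122, 122, 124, 126, 121, 119, 117, 116, 113, 106, 108, 126, 127, 128, 123, 120, 124, 124]
244 [141, 121, 60, 73, 98, 106, 109, 113, 115, 120, 123, 122, 124, 126, 123, 128, 123, 120, 119, 119, 114, 109, 102, 64, 38, 44, 42, 42, 39, 39]
[[0, 0, 26, 28, 612], [0, 8, 3, 20, 35], [7, 9, 11, 10, 81]] [[363.2, 168.1], [350.5, 174.8], [362.1, 168.8]]
[[170.2, 155.5], [163.7, 117.8], [160.2, 97.6]]
137 92
```

View pics/c4.png

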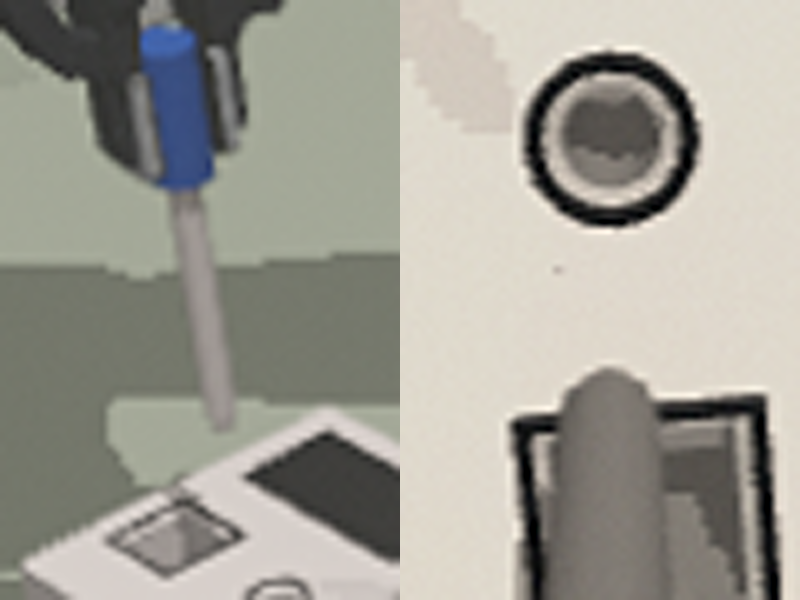

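The tip and stem match the predicted axis within about 0.5 mm in both views. The mouth is at (0.6472, −0.2350), so I align there and insert with a guard.

```bash
python3 - <<'E'
from h import *
t=np.array([.6467,-.2350])
robot.line_to([*t,.345],vel=.1); robot.line_to([*t,.290],vel=.1); robot.pause(.2)
o=robot.observe();e=o["tool_pos"][:2]-t;print(o["time"],e*1e3,o["ft_force"])
cmd=t-e
robot.line_to([*cmd,.285],vel=.03);robot.pause(.2);o=robot.observe();print((o["tool_pos"][:2]-t)*1e3,o["ft_force"])
cv2.imwrite("pics/s5.png",robot.grab_frame("scene"));cv2.imwrite("pics/w5.png",robot.grab_frame("wrist"))
f0=np.array(o["ft_force"])
for z in(.265,.25):
    g=robot.line_to([*cmd,z],vel=.05,guard=6);robot.pause(.15);o=robot.observe();print(g,o["time"],o["tool_pos"],o["ft_force"]-f0)
    if g: break
E
```

```text
15.2417 [ 0.27135696 -0.18727507] [ 0.27352562 -0.61381193 -0.45251538]
[-0.25345748  0.19180708] [0.06589473 0.55358099 0.82558245]
False 16.5583 [ 0.646555   -0.23486733  0.26545193] [ 0.52491404 -0.77047755 -1.19761689]
False 17.1583 [ 0.64651305 -0.23486984  0.25027075] [ 1.23995141e-03 -1.16440566e+00 -1.33327910e+00]
```

The tip is 29 mm inside without contact. I continue to the floor.

```bash
python3 - <<'E'
from h import *
x,y=.6465,-.2350
f0=np.array(robot.observe()["ft_force"])
g=robot.line_to([x,y,.203],vel=.05,guard=8);robot.pause(.15);o=robot.observe();print(g,o["time"],o["tool_pos"],o["ft_force"]-f0)
if not g:
    g=robot.line_to([x,y,.196],vel=.02,guard=6);robot.pause(.2);o=robot.observe();print(g,o["time"],o["tool_pos"],o["ft_force"]-f0)
E
```

```text
False 18.4 [ 0.64667333 -0.23511545  0.20345529] [ 0.22894159 -0.55101048 -0.85016504]
True 18.9 [ 0.64684423 -0.23517767  0.19932775] [0.48261687 0.78150732 5.4469784 ]
```

It touched the floor at exactly the expected height. I release, retreat and check.

```bash
python3 - <<'E'
from h import *
robot.set_gripper(.06);robot.pause(.2)
p=robot.observe()["tool_pos"]
robot.line_to([p[0],p[1],.32],vel=.12);robot.pause(.2)
o=robot.observe();print(o["time"],o["gripper_width"],o["ft_force"])
im=robot.grab_frame("wrist");s=robot.grab_frame("scene");S=cal("scene");C=cal("wrist")
print(proj(S,[.647,-.235,.17]),proj(S,[.647,-.235,.12]),proj(C,[.647,-.235,.17]),proj(C,[.647,-.235,.12]))
u,v=proj(S,[.647,-.235,.13]).astype(int)
cv2.imwrite("pics/f.png",np.hstack([cv2.resize(im,(533,400)),cv2.resize(s[v-50:v+50,u-33:u+33],(264,400),interpolation=cv2.INTER_CUBIC)])); print(u-33,v-50)
E
```

```text
20.9167 0.05992556746929135 [ 0.28467228 -0.02888678 -0.48509348]
[174.14156823 157.39829994] [177.00652627 174.7254119 ] [281.27306435 221.53517088] [281.19263965 202.55566321]
143 121
```

View pics/f.png

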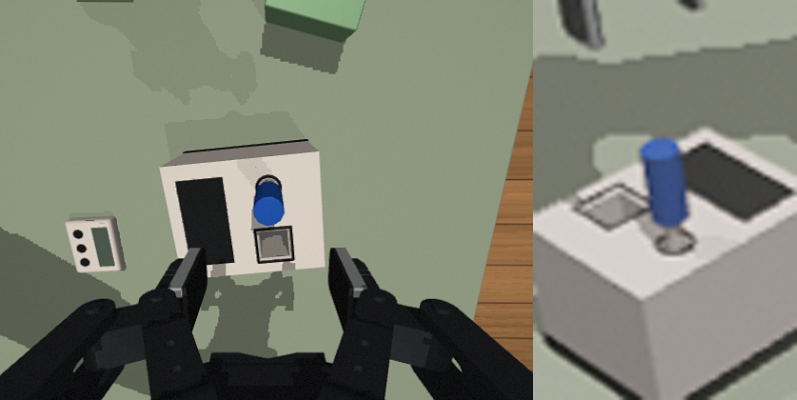

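The pen stands in the round opening, upright. The top of its grip is within about 1 px of the home prediction, at scene (175,158), and the gripper is clear of it.

```bash
python3 -c "
from plant import robot
print(robot.job_done())"
```

```text
the job is handed in; nothing more can be done
None
```

The job is done and handed in at about 21 s: I pressed the mixer cup fully down and held it for over half a second, then set the pen upright on the floor of the reader's round opening and let go. I never touched the tube, bottle, carton or timer.

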